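# Hang a test tube in the water-bath beaker over the stir bar

## Task

I am about to fill the water bath: take the long test tube out of the rack and hold it for me in the beaker on the hotplate, hanging upright in the middle with its round end about a centimetre above the stir bar and with neither tube nor gripper touching the beaker or the bar. Carry it over the things on the bench and the beaker's rim without knocking or shifting any of them. Finish like that, still holding the tube and keeping it still; do not put it down or let go.

Things in the scene. Friction and masses are not known exactly. Their poses are not given: they have to be found in the camera images.
- tube: The long test tube: open clear glass, 150 mm long, 20 mm outside diameter, about 30 g, round-ended, with a 20 mm frosted band from 98 mm above the round end. Stands upright in a rack cell, mouth 158 mm above the bench, top 84 mm out of the rack. Origin: lowest point of the round end; z along the tube to its mouth. The rack's two other tubes are only 100 mm long.
- rack: Fixed white plastic rack, 206 x 92 mm, 74 mm high, long along its own x; left or right of the robot's middle, the hotplate on the other side. Two rows of five 22.5 mm square cells (x = -72, -36, 0, 36, 72, y = -18, 18 mm) through two grids (tops at 31 and 74 mm) over a floor at 8 mm where tubes stand. Cells beside each tube are empty. Origin: centre of its underside.
- hotplate: Fixed stirring hotplate: cream housing 300 mm deep, 200 mm wide, white ceramic plate 182 x 182 mm with its top 88 mm above the bench, sloped dark-blue panel with two round knobs on the robot's side. Origin: on the bench under the centre of the ceramic plate; x points from the panel to the back.
- beaker: 250 ml glass beaker standing loose and empty on the ceramic plate: 70 mm outside diameter, 95 mm high, wall 3 mm (64 mm clear inside), 110 g, with white tick marks. Origin: centre of its underside; z up.
- beaker_floor (a point): Centre of the beaker's inner floor, 3 mm above its underside, 91 mm above the bench.
- beaker_rim (a point): Centre of the beaker's mouth, level with the rim, 95 mm above its underside, 183 mm above the bench.
- stir_bar: White stir bar lying on the beaker's floor near its middle, 40 mm long and 8 mm in diameter, so its top is 8 mm above the inner floor. Origin: centre of its underside; x along the bar.
- short_tube_a: Short test tube, 100 mm long, 16 mm diameter, standing in another cell of the rack (mouth 108 mm above the bench); leave it. Origin: lowest point of the round end.
- short_tube_b: A second short test tube like the other, in another cell; leave it. Origin: lowest point of the round end.
- reagent_bottle: Amber glass bottle with black cap, 44 mm diameter, 115 mm high, standing between the rack and the hotplate; leave it. Origin: centre of its underside.
- tongs: Steel crucible tongs, 190 mm long, 70 mm over the finger rings, 10 mm high, lying flat in front of the bottle; leave them. Origin: centre, on the bench.
- flask: Conical glass flask, 64 mm base, 105 mm high, behind the bottle; leave it. Origin: centre of its underside.
- small_beaker: Small glass beaker, 50 mm diameter, 70 mm high, standing on the bench at the back; leave it. Origin: centre of its underside.
- petri_dish: Clear covered dish, 94 mm diameter, 20 mm high, on the bench at the back; leave it. Origin: centre of its underside.

How it is judged:
By the outcome, as a careful person would: the job done as asked, in the order asked, and still so for the second after the job is handed in, while the arm keeps its last pose, push and grip.
It also fails if it takes over 58 s, if anything falls off the work surface, if the arm or the gripper's body presses on something with over 40 N, if the wrist force passes 120 N, or if a joint passes its speed limit or range.

## Robot

A 6-joint arm with a two-finger parallel gripper is mounted at the origin on the work surface. World frame = base frame: x ahead of the robot, y to its left, z up, the work surface at z = 0. Lengths are in m, angles in rad, forces in N, time in s.
With the tool pointing down it reaches from about 0.35 to 0.775 m from the base axis. Payload 5.5 kg.
Tool frame: the origin (TCP) lies at the very end of the fingers, on their centre line; the grasp point (between the pads) lies bot.grasp_offset behind it (bot.grasp_offset is the distance from the TCP to the grasp point, in m); z points along the fingers, y is the line along which they close (so a half turn about z gives the same grasp; the last joint's range is limited). The gripper opens to 85 mm and grips with 20 to 120 N. Pads are 22 mm wide; open, the fingers measure 114 mm over their backs; the gripper's body (76 mm by 85 mm) begins 54 mm behind the grasp point. The pads swing forward as they close: fully open they stand 13 mm farther back than shut.
Start: joints at [-1.453, 0.313, 0.046, 1.304, 0, 1.431], TCP at [0.147, -0.556, 0.209] pointing down, gripper open.
Joint ranges: [-2.76, 2.76], [-0.86, 1.69], [-1.03, 1.26], [-2.2, 2.34], [-1.47, 1.5], [-3.14, 3.14]. Speed limits (rad/s): [2.57, 2.57, 3.14, 3.14, 3.14, 3.14].

## Interface

Orientations are given as a unit quaternion [x, y, z, w].
In Python, from plant import bot gives the robot as it stands.
- The arm moves only by the shell command python3 -m jog 'ROWS' [FORCE]. ROWS is JSON, one flat list of numbers, 7 for each row, row after row: the finger opening in mm, from 0 to 85.4, then the shift along the tool's x, y, z in units of 40 mm (1.0 is 40 mm), then the turn, a rotation vector about the tool's x, y, z in units of 6 degrees (1.0 is 6 degrees). A call has 1 to 8 rows; each row shifts and turns the commanded pose from where the row before left it, along the tool's axes as they then stand; what a row does not reach is not made up. A row lasts 1/12 s, in which the tool goes at most 41.7 mm and 7.16 degrees, less where a joint would pass 70% of its speed; a pose out of reach is approached as far as the arm can. A call is refused whole if a number of a shift passes 1 or a number of a turn 1, either way. A call with a gripper value outside its range is refused whole. The fingers move at their own pace and stop on an object; FORCE is the grip in N (left out, the last holds). Time passes only in rows, so rows that do not move let the fingers close. It gives the time, the measured TCP pose, the force, the opening and the grip force at its end, in the units of the state.
- bot.observe(): the state, without advancing time (a new reading comes with each control period).
- bot.camera(name): name is "scene" or "top"; returns a dict with "color" (480x640x3 uint8, red, green, blue), "vertical_fov" (degrees; the focal length in pixels is half the picture's height over the tangent of half this angle, whatever the lens; pixels are square), "cx", "cy" (the principal point, pixels), "cam_to_world" (4x4, takes a point from camera to world coordinates). Camera axes: x right, y down, z forward; pixel columns grow to the right and rows downward; lengths in m; the calibration is good to about 2 mm. A picture is of the moment at which its call begins. There is no depth.
- bot.hand_in(): hands the job in; it is judged then, once.
Trained networks look in a picture, given as the dict that the camera call returned (one of the last four; its "shot" number tells which), for a name from the list of things; names that differ only in an ending like _2 or _b are one class to them, and where a whole thing is asked for, a point or a joint stands for the part that bears it (a point fixed in the world has none). Each returns a list of dicts, best first, with "p" (0 to 1); they miss things now and then, are a little off and sometimes report something else, mostly with a low value. They report only what shows in the picture. A call takes as long as a camera call.
- bot.look_for(name, picture): "point" ([x, y, z] in m, in the coordinates of the camera as it stood for that picture, good to about 4 mm: the middle of the surface that is visible of it).
The state is a dict: "time": time; "joint_positions": joint angles; "joint_velocities": joint speeds; "joint_torque": joint torques, N m; "eef_pos": TCP position; "tcp_rot": TCP orientation; "force": force on the tool from outside, world axes, zero at the start; "ft_torque": the same for the moment, N m; "width": finger opening in m; "finger_force": force on a finger pad.
Only numpy, scipy, OpenCV 4.12 (cv2) and the standard library are available. Lean on these libraries where they do the work, as an engineer would, in place of code of your own. Each camera call takes 0.05 s, during which the arm holds its last target. There are 200 camera calls.

## Working session

There is one attempt and no reset: what is moved stays moved. The work goes in short steps, Python scripts to look and compute and a shell command to move; the robot and the scene stay as the last step left them, time stands still between calls to the robot, and variables do not carry over. Pictures are saved under pics/ and viewed, at most 10 in all, crops included, and the job is handed in when it is done.

```bash
mkdir -p pics; cat > h.py <<'E'
import numpy as np, cv2
from plant import bot
def proj(c,P):
    T=np.linalg.inv(c["cam_to_world"]);p=T[:3,:3]@np.array(P)+T[:3,3]
    f=240/np.tan(np.radians(c["vertical_fov"])/2)
    return np.array([c["cx"]+f*p[0]/p[2],c["cy"]+f*p[1]/p[2]])
def ray(c,u,v):
    f=240/np.tan(np.radians(c["vertical_fov"])/2)
    M=np.array(c["cam_to_world"]);d=M[:3,:3]@np.array([(u-c["cx"])/f,(v-c["cy"])/f,1.]);return M[:3,3],d/np.linalg.norm(d)
def plane(c,u,v,z):
    o,d=ray(c,u,v);return o+d*(z-o[2])/d[2]
def tri(a,b):
    A=np.zeros((3,3));q=np.zeros(3)
    for o,d in(a,b):
        P=np.eye(3)-np.outer(d,d);A+=P;q+=P@o
    return np.linalg.solve(A,q)
def save(c,n,box=None,s=1):
    im=c["color"][:,:,::-1]
    if box: im=im[box[1]:box[3],box[0]:box[2]]
    cv2.imwrite("pics/"+n,cv2.resize(im,None,fx=s,fy=s,interpolation=cv2.INTER_CUBIC))
def w(c,p): M=np.array(c["cam_to_world"]);return M[:3,:3]@np.array(p)+M[:3,3]
E
python3 - <<'E'
from h import *
s=bot.observe();print(s["eef_pos"],s["tcp_rot"],s["time"],s["width"],bot.grasp_offset)
for n in("scene","top"):
    c=bot.camera(n);save(c,n+"0.png");print(n,np.round(c["cam_to_world"],3).tolist(),c["vertical_fov"])
    for k in "tube rack hotplate beaker beaker_floor beaker_rim stir_bar short_tube_a reagent_bottle tongs flask small_beaker petri_dish".split():
        print(k,[(np.round(w(c,r["point"]),3).tolist(),np.round(proj(c,w(c,r["point"]))).tolist(),round(r["p"],2)) for r in bot.look_for(k,c)][:3])
E
```

```text
[ 0.14654115 -0.55548261  0.20762187] [ 9.91703600e-01  1.28542651e-01  1.89636958e-05 -8.69927828e-04] 0.0 0.08561487334428317 0.0187
scene [[0.164, 0.778, -0.607, 1.105], [0.986, -0.138, 0.09, -0.096], [-0.013, -0.613, -0.79, 0.856], [0.0, 0.0, 0.0, 1.0]] 45.63252276053868
tube [([0.461, 0.222, 0.125], [434.0, 188.0], 0.82)]
rack [([0.549, 0.24, 0.073], [455.0, 244.0], 0.69)]
hotplate []
beaker [([0.526, -0.269, 0.152], [145.0, 246.0], 0.82)]
beaker_floor []
beaker_rim [([0.528, -0.271, 0.15], [144.0, 248.0], 0.61), ([0.566, -0.228, 0.09], [180.0, 285.0], 0.23)]
stir_bar [([0.462, 0.225, 0.125], [435.0, 188.0], 0.16)]
short_tube_a [([0.527, 0.265, 0.093], [466.0, 225.0], 0.76)]
reagent_bottle [([0.566, -0.001, 0.066], [319.0, 274.0], 0.89)]
tongs [([0.357, 0.001, 0.005], [301.0, 206.0], 0.59)]
flask [([0.764, -0.027, 0.05], [325.0, 390.0], 0.73), ([0.525, -0.269, 0.151], [145.0, 246.0], 0.52)]
small_beaker [([0.752, 0.14, 0.046], [431.0, 367.0], 0.8), ([0.527, 0.266, 0.093], [467.0, 225.0], 0.61)]
petri_dish [([0.766, -0.207, 0.017], [207.0, 420.0], 0.73)]
top [[0.015, -0.996, 0.08
[... 396 characters left out ...]
er_rim [([0.521, -0.277, 0.125], [446.0, 266.0], 0.78), ([0.756, -0.206, 0.018], [403.0, 164.0], 0.72)]
stir_bar [([0.508, -0.263, 0.097], [436.0, 273.0], 0.52)]
short_tube_a [([0.598, 0.24, 0.093], [194.0, 226.0], 0.62), ([0.522, 0.269, 0.09], [179.0, 263.0], 0.41), ([0.348, 0.005, 0.007], [305.0, 346.0], 0.18)]
reagent_bottle [([0.556, 0.002, 0.08], [308.0, 249.0], 0.94), ([0.527, 0.249, 0.074], [190.0, 261.0], 0.61)]
tongs [([0.348, 0.004, 0.007], [306.0, 346.0], 0.89)]
flask [([0.744, -0.031, 0.044], [324.0, 165.0], 0.62)]
small_beaker [([0.767, 0.144, 0.037], [245.0, 154.0], 0.65)]
petri_dish [([0.754, -0.207, 0.016], [403.0, 165.0], 0.88), ([0.457, 0.223, 0.127], [196.0, 295.0], 0.26)]
```

View pics/scene0.png

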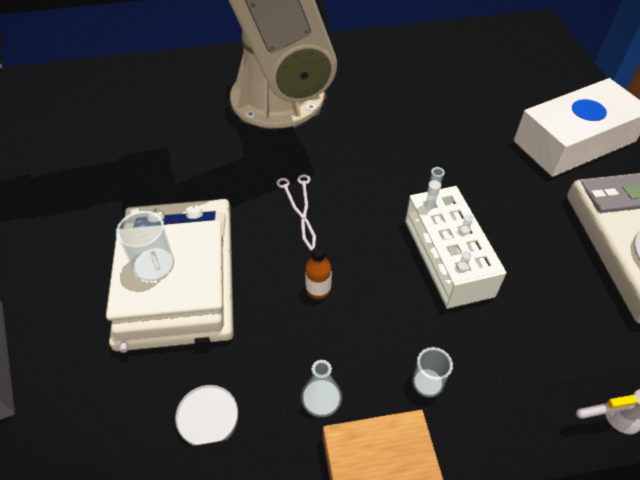

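View pics/top0.png

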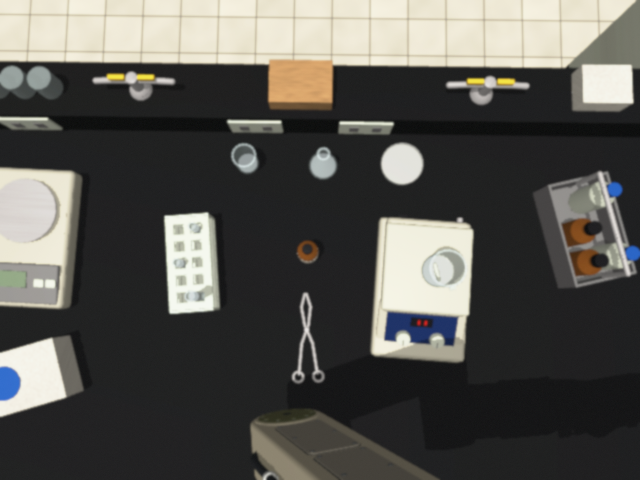

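The scene view has the long tube at about (434,188), in the rack's near corner, and the beaker at (145,246). The top view has them at about (195,296) and (445,267). Next: enlarged crops for measuring.

```bash
python3 - <<'E'
from h import *
a=bot.camera("scene");b=bot.camera("top")
np.save("cams.npy",[a,b],allow_pickle=True)
def crop(c,x,y,wd,h,s): return cv2.resize(c["color"][y:y+h,x:x+wd,::-1],None,fx=s,fy=s,interpolation=cv2.INTER_CUBIC)
cv2.imwrite("pics/m1.png",np.hstack([crop(a,400,160,110,150,4)[:600],crop(b,155,205,70,120,5)]))
cv2.imwrite("pics/m2.png",np.hstack([crop(a,105,195,80,100,5),crop(b,405,225,75,100,5)]))
E
```

```text
(no output)
```

View pics/m1.png

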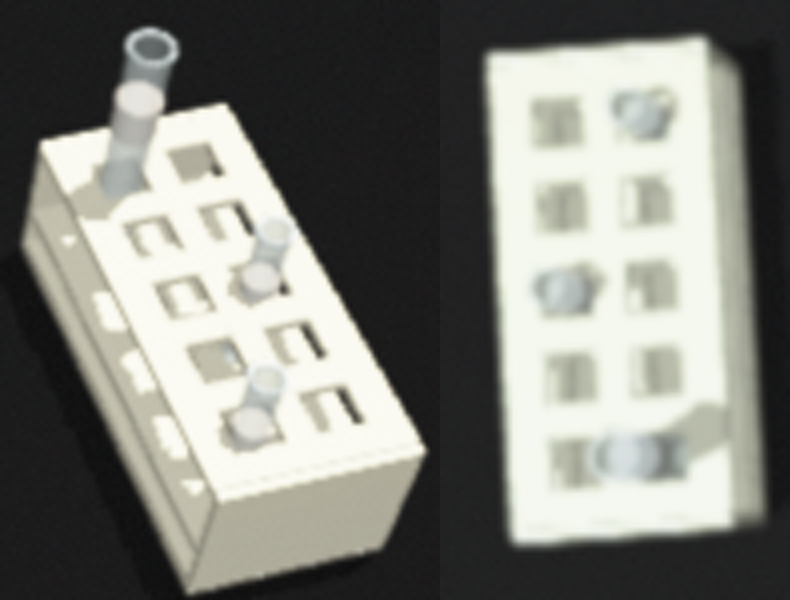

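View pics/m2.png

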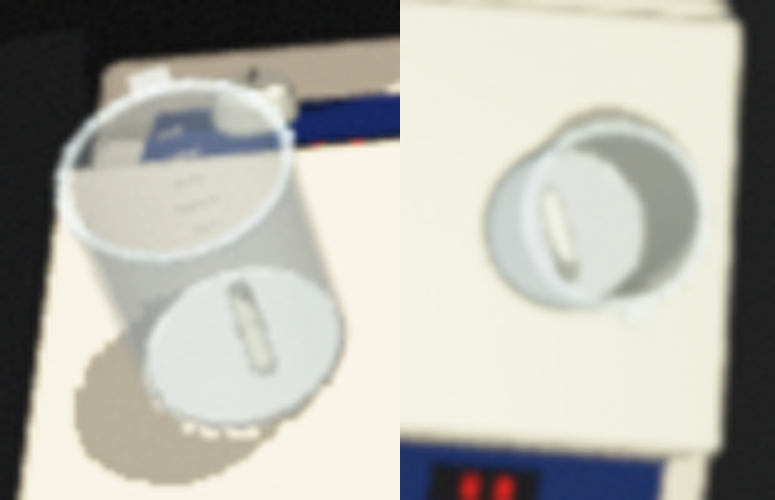

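The crops show the tube mouth at about (438,172) in scene and (191,296) in top. The rim centre is at about (140.4,229.2) and (447.4,267.2), and the bar at about (155.4,260.6) and (437,271.6). Next: triangulate these and check the rack corners.

```bash
python3 - <<'E'
from h import *
from scipy.optimize import least_squares
a,b=np.load("cams.npy",allow_pickle=True)
def T(n,p,q):
    P=tri(ray(a,*p),ray(b,*q));print(n,P.round(4),"res",(proj(a,P)-p).round(1),(proj(b,P)-q).round(1));return P
T("mouth",(438,172),(191,296));T("rim",(140.4,229.2),(447.4,267.2));T("bar",(155.4,260.6),(437,271.6))
print("floor",plane(a,153.6,264.2,.0895))
ca=[(x/4+400,y/4+160) for x,y in[(40,142),(226,103),(427,450),(218,502)]]
cb=[((x-440)/5+155,y/5+205) for x,y in[(512,545),(735,527),(708,37),(487,52)]]
# order: scene near-right.. print
A=[plane(a,*p,.074)[:2] for p in ca];B=[plane(b,*p,.074)[:2] for p in cb]
print(np.round(A,3).tolist());print(np.round(B,3).tolist())
for Z in(A,B):
    # fit rect
    Z=np.array(Z);print("c",Z.mean(0).round(4))
for Z in(A,B):
    c,(w_,h_),an=cv2.minAreaRect(np.array(Z,np.float32)*1000);print(c,w_,h_,an)
# cell hypothesis: tube at rack
for l,p in(("scene mouth",(438,172)),): print(plane(a,*p,.158))
print(plane(b,191,296,.158))
E
```

```text
mouth [0.4537 0.2262 0.1559] res [-0.1  0. ] [-0.1 -0. ]
rim [ 0.5157 -0.2681  0.1816] res [ 0.9 -0. ] [ 0.7 -0. ]
bar [ 0.5115 -0.2659  0.0937] res [ 0.2 -0. ] [ 0.2 -0. ]
floor [ 0.51510518 -0.27020467  0.0895    ]
[[0.427, 0.195], [0.418, 0.287], [0.622, 0.306], [0.632, 0.213]]
[[0.416, 0.289], [0.424, 0.196], [0.631, 0.214], [0.623, 0.308]]
c [0.525  0.2502]
c [0.5237 0.2516]
(525.3382568359375, 249.962890625) 206.2544708251953 93.721923828125 5.208859920501709
(523.7257690429688, 251.40977478027344) 208.68875122070312 94.16519165039062 5.139647006988525
[0.4557014  0.22543936 0.158     ]
[0.45368639 0.22557772 0.158     ]
```

```bash
cat >> h.py <<'E'
from scipy.spatial.transform import Rotation as R
def go(x,y,z):
    s=bot.observe();r=R.from_quat(s["tcp_rot"]);d=np.array([x,y,z])-s["eef_pos"]
    print("t",round(s["time"],2),"pos",s["eef_pos"].round(4),"toolx yaw",np.degrees(np.arctan2(*r.as_matrix()[[1,0],0])).round(2),"z",r.as_matrix()[:,2].round(4),"w",round(s["width"],4),"F",s["force"].round(1),"q",s["joint_positions"].round(2),"units",(r.inv().apply(d)/.04).round(3))
E
python3 -m jog '[60,0,0,-0.2,0,0,-1, 60,0,0,-0.2,0,0,-1, 60,0,0,-0.2,0,0,-1, 60,0,0,-0.2,0,0,-1, 60,0,0,-0.2,0,0,-1, 60,0,0,-0.2,0,0,-1, 60,0,0,-0.2,0,0,-1, 60,0,0,-0.2,0,0,-1]' 30
python3 -c "
from h import *
go(.38,-.15,.27);go(.4545,.2262,.22)"
```

```text
time: 2.17
eef_pos: [0.1466, -0.556, 0.2729]
tcp_rot: [0.852, 0.523, -0.0, 0.0]
force: [-0.3, 0.3, 0.6]
width: 0.0602
finger_force: 0.0
t 2.17 pos [ 0.1466 -0.556   0.2729] toolx yaw 63.07 z [ 0.e+00 -1.e-04 -1.e+00] w 0.0602 F [-0.3  0.3  0.6] q [-1.45  0.31  0.19  1.46  0.    0.59] units [11.692  0.605  0.072]
t 2.17 pos [ 0.1466 -0.556   0.2729] toolx yaw 63.07 z [ 0.e+00 -1.e-04 -1.e+00] w 0.0602 F [-0.3  0.3  0.6] q [-1.45  0.31  0.19  1.46  0.    0.59] units [20.921 -1.994  1.321]
```

```bash
python3 -m jog '[60,0.9,0.05,0,0,0,0, 60,0.9,0.05,0,0,0,0, 60,0.9,0.05,0,0,0,0, 60,0.9,0.05,0,0,0,0, 60,0.9,0.05,0,0,0,0, 60,0.9,0.05,0,0,0,0, 60,0.9,0.05,0,0,0,0, 60,0.9,0.05,0,0,0,0]' >/dev/null
python3 -m jog '[60,0.9,0,0,0,0,0, 60,0.9,0,0,0,0,0, 60,0.9,-0.2,0,0,0,0, 60,0.9,-0.3,0,0,0,0, 60,0.9,-0.3,0,0,0,0, 60,0.9,-0.3,0,0,0,0, 60,0.9,-0.3,0,0,0,0, 60,0.9,-0.3,0,0,0,0]' >/dev/null
python3 -c "
from h import *
go(.4545,.2262,.22)"
```

```text
t 3.5 pos [ 0.3638 -0.0183  0.2728] toolx yaw 62.74 z [ 1.1e-03 -4.0e-04 -1.0e+00] w 0.0604 F [ 1.1 -0.8  0.1] q [-0.27 -0.11 -0.28  1.41 -0.    1.77] units [ 6.473 -0.785  1.32 ]
```

```bash
python3 -m jog '[60,0.8,-0.1,0,0,0,0, 60,0.8,-0.1,0,0,0,0, 60,0.8,-0.1,0,0,0,0, 60,0.8,-0.1,0,0,0,0, 60,0.8,-0.1,0,0,0,0, 60,0.8,-0.1,0.1,0,0,0, 60,0.8,-0.1,0.1,0,0,0, 60,0.8,-0.1,0.1,0,0,0]' >/dev/null
python3 -m jog '[60,0,0,0,0,0,0,60,0,0,0,0,0,0,60,0,0,0,0,0,0]' >/dev/null
python3 -c "
from h import *
go(.4545,.2262,.22)"
```

```text
t 4.42 pos [0.4522 0.222  0.2603] toolx yaw 62.8 z [-8.e-04 -7.e-04 -1.e+00] w 0.06 F [0.1 0.5 0.6] q [ 0.3   0.16 -0.02  1.39 -0.    2.34] units [0.12  0.004 1.007]
```

```bash
python3 -m jog '[60,0.12,0,0.5,0,0,0, 60,0,0,0.5,0,0,0, 60,0,0,0.5,0,0,0, 60,0,0,0.3,0,0,0, 60,0,0,0,0,0,0,60,0,0,0,0,0,0]' >/dev/null
python3 - <<'E'
from h import *
go(.4545,.2262,.0975)
a=bot.camera("scene");b=bot.camera("top")
def crop(c,x,y,wd,h,s): return cv2.resize(c["color"][y:y+h,x:x+wd,::-1],None,fx=s,fy=s,interpolation=cv2.INTER_CUBIC)
cv2.imwrite("pics/m3.png",np.hstack([crop(a,380,60,110,150,4),crop(b,155,220,70,120,5)]))
E
```

```text
t 4.92 pos [0.4543 0.2252 0.1887] toolx yaw 62.67 z [-7.e-04 -5.e-04 -1.e+00] w 0.0598 F [ 0.7 -0.3  0.8] q [ 0.3   0.19 -0.17  1.22 -0.    2.35] units [ 0.025 -0.005  2.281]
```

View pics/m3.png

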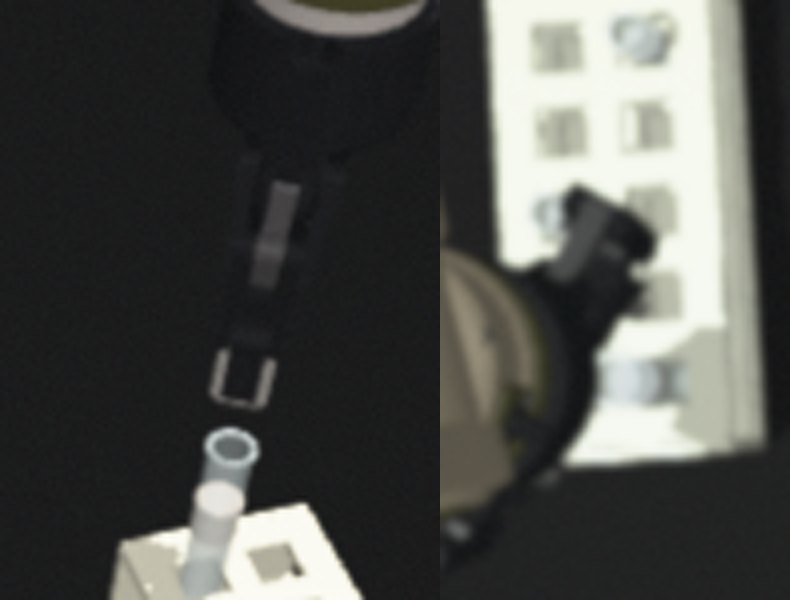

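The far finger, at about (440,155), lines up above the tube mouth at (437,172), and the short tubes are clear. So I descend.

```bash
python3 -m jog '[60,0.02,0,0.4,0,0,0, 60,0,0,0.4,0,0,0, 60,0,0,0.4,0,0,0, 60,0,0,0.4,0,0,0, 60,0,0,0.4,0,0,0,60,0,0,0.28,0,0,0,60,0,0,0,0,0,0,60,0,0,0,0,0,0]'
python3 - <<'E'
from h import *
go(.4545,.2262,.0975)
a=bot.camera("scene")
save(a,"d.png",(370,60,520,210),4)
E
```

```text
time: 5.68
eef_pos: [0.4555, 0.2271, 0.098]
tcp_rot: [0.854, 0.521, 0.0, 0.0]
force: [-0.2, 0.9, 0.6]
width: 0.0601
finger_force: 0.0
t 5.68 pos [0.4555 0.2271 0.098 ] toolx yaw 62.75 z [ 5.e-04  0.e+00 -1.e+00] w 0.0601 F [-0.2  0.9  0.6] q [ 0.3   0.25 -0.32  1.   -0.    2.35] units [-0.031 -0.012  0.013]
```

View pics/d.png

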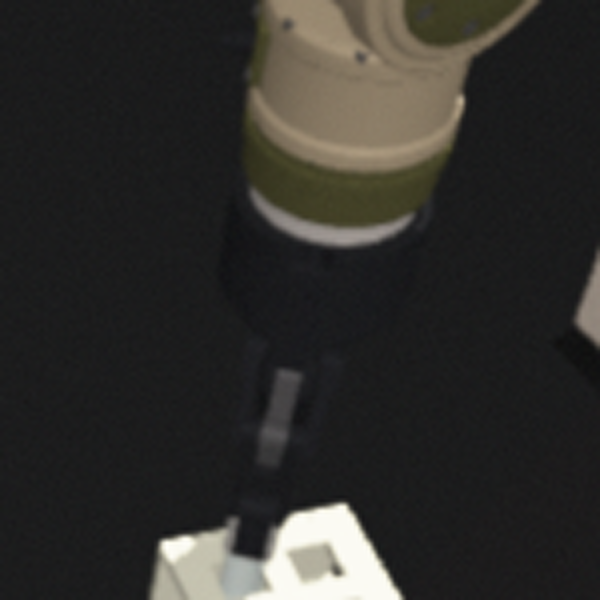

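The finger at about (433,193) hides the tube's upper part and is centred on it, well above the rack. I close slowly.

```bash
python3 -m jog '[40,0,0,0,0,0,0,32,0,0,0,0,0,0,26,0,0,0,0,0,0,23,0,0,0,0,0,0,20,0,0,0,0,0,0,16,0,0,0,0,0,0,12,0,0,0,0,0,0,10,0,0,0,0,0,0]' 30
python3 -m jog '[10,0,0,0,0,0,0,10,0,0,0,0,0,0,10,0,0,0,0,0,0,10,0,0,0,0,0,0]' 30
python3 -m jog '[10,0,0,-0.1,0,0,0,10,0,0,-0.1,0,0,0,10,0,0,-0.2,0,0,0,10,0,0,-0.2,0,0,0,10,0,0,-0.2,0,0,0,10,0,0,-0.2,0,0,0,10,0,0,-0.2,0,0,0,10,0,0,-0.2,0,0,0]'
```

```text
time: 6.4
eef_pos: [0.4553, 0.2273, 0.0975]
tcp_rot: [0.854, 0.521, 0.0, 0.0]
force: [-0.2, 0.1, 3.2]
width: 0.0194
finger_force: 29.2
time: 6.73
eef_pos: [0.4553, 0.2273, 0.0975]
tcp_rot: [0.854, 0.521, 0.0, 0.0]
force: [-0.6, 0.3, 4.8]
width: 0.0191
finger_force: 29.4
time: 7.4
eef_pos: [0.4553, 0.2272, 0.1543]
tcp_rot: [0.854, 0.521, 0.0, 0.0]
force: [0.6, -0.1, -0.0]
width: 0.0192
finger_force: 29.3
```

```bash
python3 -m jog '[10,0,0,-0.4,0,0,0,10,0,0,-0.6,0,0,0,10,0,0,-0.6,0,0,0,10,0,0,-0.6,0,0,0,10,0,0,-0.6,0,0,0,10,0,0,-0.6,0,0,0,10,0,0,-0.6,0,0,0,10,0,0,-0.3,0,0,0]'
python3 - <<'E'
from h import *
go(.515,-.269,.33)
a=bot.camera("scene");b=bot.camera("top");np.save("cams2.npy",[a,b],allow_pickle=True)
p=bot.observe()["eef_pos"];print(proj(a,p),proj(b,p),proj(a,p-[0,0,.09]))
for c in(a,b): print([(w(c,r["point"]).round(3),round(r["p"],2)) for r in bot.look_for("tube",c)])
def crop(c,x,y,wd,h,s): return cv2.resize(c["color"][y:y+h,x:x+wd,::-1],None,fx=s,fy=s,interpolation=cv2.INTER_CUBIC)
u,v=proj(a,p).astype(int)
print(u-50,v-45)
save(a,"l.png",(u-50,max(v-45,0),u+50,v+105),4)
E
```

```text
time: 8.07
eef_pos: [0.4557, 0.2274, 0.329]
tcp_rot: [0.854, 0.521, 0.002, 0.001]
force: [0.7, 0.6, -0.6]
width: 0.0191
finger_force: 29.3
t 8.07 pos [0.4557 0.2274 0.329 ] toolx yaw 62.77 z [ 0.004   0.0011 -1.    ] w 0.0191 F [ 0.7  0.6 -0.6] q [ 0.31  0.18  0.16  1.55 -0.    2.35] units [-10.355   6.996  -0.034]
[458.56387433  89.74767639] [165.85656138 293.97087145] [447.65962737 136.29960097]
[(array([0.46 , 0.222, 0.298]), 0.98)]
[(array([0.46 , 0.215, 0.316]), 0.72), (array([ 0.518, -0.28 ,  0.13 ]), 0.61)]
408 44
```

View pics/l.png

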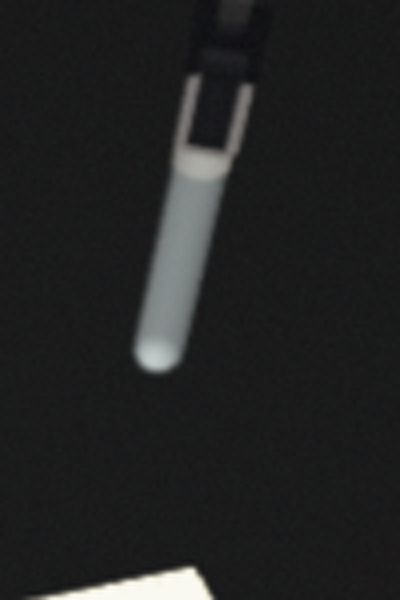

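The tube is held upright. Its round end is at about (447.5,131) and its lowest edge is at y≈137.5. Next: fit the lowest point.

```bash
python3 - <<'E'
from h import *
a,b=np.load("cams2.npy",allow_pickle=True)
p=np.array([.4557,.2274,.329])
for L in(.086,.089,.092,.095):
    c=p-[0,0,L-.010]
    # silhouette circle of sphere
    t=np.linspace(0,6.28,200);ray_=c-a["cam_to_world"][:3,3];n=ray_/np.linalg.norm(ray_)
    e1=np.cross(n,[0,0,1.]);e1/=np.linalg.norm(e1);e2=np.cross(n,e1)
    q=np.array([proj(a,c+.01*(np.cos(k)*e1+np.sin(k)*e2)) for k in t]);
    print(L,proj(a,c).round(1),"bottom",q[q[:,1].argmax()].round(1),"x",q[:,0].min().round(1),q[:,0].max().round(1), "band98",proj(a,p-[0,0,L-.098]).round(1))
im=cv2.cvtColor(a["color"],cv2.COLOR_RGB2GRAY)
for y in(126,130,132):print(y,im[y,438:460].tolist())
for x in(446,447,448):print(x,im[126:146,x].tolist())
go(.515,-.269,.33)
E
```

```text
0.086 [449.1 128.9] bottom [448.8 135.4] x 442.6 455.7 band98 [460.1  82.3]
0.089 [448.8 130.4] bottom [448.5 136.8] x 442.3 455.3 band98 [459.7  84. ]
0.092 [448.5 131.9] bottom [448.2 138.3] x 442.0 455.0 band98 [459.3  85.7]
0.095 [448.1 133.3] bottom [447.8 139.7] x 441.7 454.6 band98 [458.9  87.4]
126 [25, 25, 29, 39, 76, 114, 130, 136, 137, 139, 139, 136, 134, 129, 125, 115, 93, 61, 30, 25, 27, 26]
130 [26, 26, 35, 68, 120, 156, 169, 174, 175, 174, 168, 161, 151, 138, 122, 95, 61, 31, 28, 28, 24, 25]
132 [25, 29, 34, 71, 132, 173, 186, 193, 195, 191, 185, 176, 166, 149, 122, 77, 38, 27, 28, 25, 26, 25]
446 [137, 141, 149, 160, 175, 186, 195, 199, 199, 185, 128, 60, 29, 26, 27, 28, 25, 27, 28, 24]
447 [139, 141, 149, 162, 174, 184, 191, 195, 194, 184, 132, 63, 30, 26, 27, 26, 27, 26, 27, 30]
448 [139, 140, 146, 156, 168, 179, 185, 188, 188, 178, 125, 58, 30, 25, 26, 26, 25, 26, 26, 28]
t 8.27 pos [0.4552 0.2272 0.3251] toolx yaw 62.77 z [ 2.e-04 -0.e+00 -1.e+00] w 0.0193 F [-0.7 -0.3 -0. ] q [ 0.31  0.18  0.15  1.54 -0.    2.35] units [-10.345   7.006  -0.122]
```

```bash
python3 -m jog '[10,-0.15,0.1,-0.1,0,0,0,10,-0.3,0.2,0,0,0,0,10,-0.45,0.3,0,0,0,0,10,-0.45,0.3,0,0,0,0,10,-0.45,0.3,0,0,0,0,10,-0.45,0.3,0,0,0,0,10,-0.45,0.3,0,0,0,0,10,-0.45,0.3,0,0,0,0]' >/dev/null
python3 -m jog '[10,-0.45,0.3,0,0,0,0,10,-0.45,0.3,0,0,0,0,10,-0.45,0.3,0,0,0,0,10,-0.45,0.3,0,0,0,0,10,-0.45,0.3,0,0,0,0,10,-0.45,0.3,0,0,0,0,10,-0.45,0.3,0,0,0,0,10,-0.45,0.3,0,0,0,0]' >/dev/null
python3 -m jog '[10,-0.45,0.3,0,0,0,0,10,-0.45,0.3,0,0,0,0,10,-0.45,0.3,0,0,0,0,10,-0.45,0.35,0,0,0,0,10,-0.45,0.35,0,0,0,0,10,-0.4,0.3,0,0,0,0,10,-0.2,0.15,0,0,0,0,10,-0.1,0.05,0,0,0,0]' >/dev/null
python3 -m jog '[10,0,0,0,0,0,0,10,0,0,0,0,0,0]'
python3 -c "
from h import *
go(.515,-.269,.325)"
```

```text
time: 10.43
eef_pos: [0.5119, -0.238, 0.329]
tcp_rot: [0.854, 0.521, -0.0, -0.001]
force: [0.4, -0.6, -0.2]
width: 0.0195
finger_force: 29.3
t 10.43 pos [ 0.5119 -0.238   0.329 ] toolx yaw 62.78 z [-8.e-04  8.e-04 -1.e+00] w 0.0195 F [ 0.4 -0.6 -0.2] q [-0.58  0.3   0.31  1.59  0.    1.47] units [-0.654  0.423  0.1  ]
```

```bash
python3 -m jog '[10,-0.2,0.12,0,0,0,0,10,-0.25,0.16,0,0,0,0,10,-0.15,0.1,0,0,0,0,10,-0.05,0.04,0,0,0,0,10,0,0,0,0,0,0,10,0,0,0,0,0,0,10,0,0,0,0,0,0]' >/dev/null
python3 - <<'E'
from h import *
go(.515,-.269,.325)
a=bot.camera("scene");b=bot.camera("top");np.save("cams3.npy",[a,b],allow_pickle=True)
def crop(c,x,y,wd,h,s): return cv2.resize(c["color"][y:y+h,x:x+wd,::-1],None,fx=s,fy=s,interpolation=cv2.INTER_CUBIC)
cv2.imwrite("pics/m4.png",np.hstack([crop(a,95,110,95,185,3.2),crop(b,400,215,120,148,4)]))
E
```

```text
t 11.02 pos [ 0.5154 -0.2693  0.3293] toolx yaw 62.77 z [-1.e-04  2.e-04 -1.e+00] w 0.0189 F [-0.2 -0.5 -0.3] q [-0.62  0.33  0.36  1.6   0.    1.43] units [ 0.002 -0.011  0.107]
```

View pics/m4.png

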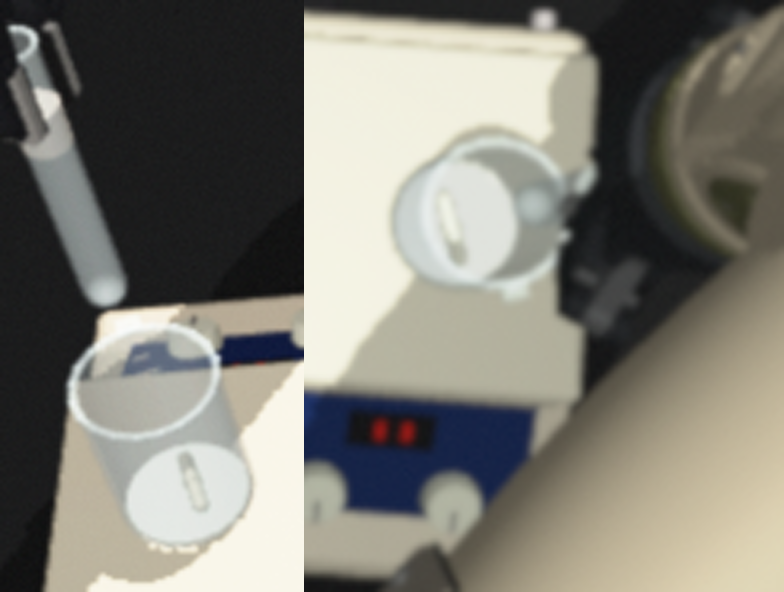

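The round end is at about (127.5,200) in scene and (458.3,266.5) in top, above the rim.

```bash
python3 - <<'E'
from h import *
a,b=np.load("cams3.npy",allow_pickle=True)
P=tri(ray(a,127.5,200),ray(b,458.3,266.5));print(P,proj(a,P),proj(b,P))
p=np.array([.5154,-.2693,.3293-.079]);print("model",proj(a,p),proj(b,p))
# rim model fit: sample rim outer/centre circle for candidate centres
for c in((.515,-.269),(.516,-.268),(.5145,-.270)):
    t=np.linspace(0,6.283,180);
    for cam in(a,b):
        q=np.array([proj(cam,[c[0]+.035*np.cos(k),c[1]+.035*np.sin(k),.183]) for k in t]);print(c,q.min(0).round(1),q.max(0).round(1))
    q=np.array([proj(a,[c[0]+.032*np.cos(k),c[1]+.032*np.sin(k),.091]) for k in t]);print("floor",q.min(0).round(1),q.max(0).round(1))
E
```

```text
[ 0.51333314 -0.27165936  0.24628944] [127.76604247 200.00288803] [458.5117655  266.49258261]
model [128.6520521  198.96380068] [457.73835393 265.18356008]
(0.515, -0.269) [117.2 211.1] [163.5 246.5]
(0.515, -0.269) [430.3 249.2] [467.2 286. ]
floor [134.6 248.2] [173.6 279.5]
(0.516, -0.268) [117.8 211.5] [164.2 246.9]
(0.516, -0.268) [429.8 248.6] [466.7 285.4]
floor [135.2 248.6] [174.2 279.9]
(0.5145, -0.27) [116.5 211. ] [162.8 246.3]
(0.5145, -0.27) [430.8 249.4] [467.7 286.2]
floor [134. 248.] [173.  279.4]
```

```bash
python3 -m jog '[10,0.05,0.01,0.2,0,0,0,10,0.04,0,0.4,0,0,0,10,0,0,0.5,0,0,0,10,0,0,0.5,0,0,0,10,0,0,0.5,0,0,0,10,0,0,0.4,0,0,0,10,0,0,0.2,0,0,0,10,0,0,0.15,0,0,0]' >/dev/null
python3 -m jog '[10,0,0,0,0,0,0,10,0,0,0,0,0,0,10,0,0,0,0,0,0]'
python3 - <<'E'
from h import *
go(.517,-.266,.198)
a=bot.camera("scene");b=bot.camera("top");np.save("cams4.npy",[a,b],allow_pickle=True)
p=bot.observe()["eef_pos"]
for L in(.087,.090,.093):
    for c in(a,b):print(L,"sphere",proj(c,p-[0,0,L-.01]).round(1))
def crop(c,x,y,wd,h,s): return cv2.resize(c["color"][y:y+h,x:x+wd,::-1],None,fx=s,fy=s,interpolation=cv2.INTER_CUBIC)
cv2.imwrite("pics/m5.png",np.hstack([crop(a,105,175,80,115,5),crop(b,405,215,75,115,5)]))
E
```

```text
time: 12.03
eef_pos: [0.518, -0.2667, 0.2164]
tcp_rot: [0.854, 0.521, 0.0, 0.001]
force: [-0.3, 0.1, -0.4]
width: 0.0193
finger_force: 29.4
t 12.03 pos [ 0.518  -0.2667  0.2164] toolx yaw 62.78 z [ 0.0016 -0.0012 -1.    ] w 0.0193 F [-0.3  0.1 -0.4] q [-0.61  0.32  0.08  1.33 -0.    1.43] units [ 0.005 -0.031  0.461]
0.087 sphere [148.6 247. ]
0.087 sphere [442.5 267.2]
0.09 sphere [149.  248.1]
0.09 sphere [442.2 267.3]
0.093 sphere [149.5 249.3]
0.093 sphere [441.8 267.4]
```

View pics/m5.png

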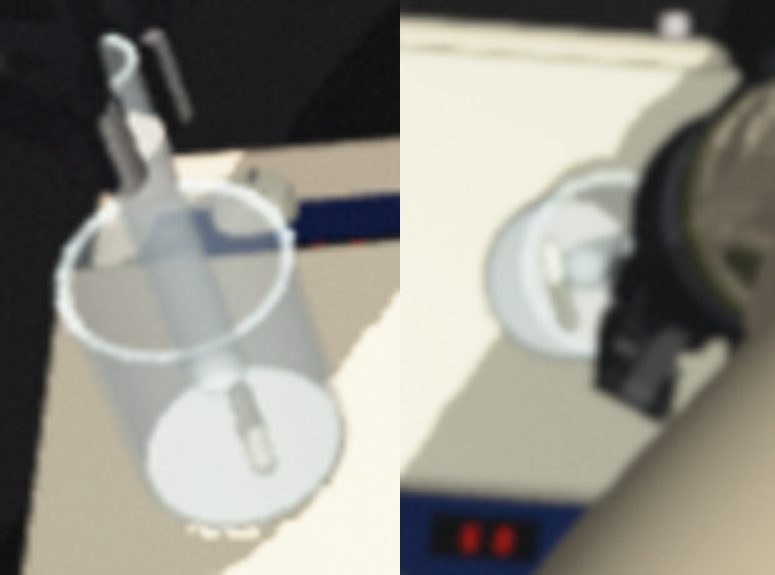

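The tube is inside the beaker. The round end is at about (148.4,249.4) in scene and (442.2,268.2) in top, clear of the walls.

```bash
python3 - <<'E'
from h import *
a,b=np.load("cams4.npy",allow_pickle=True)
P=tri(ray(a,148.4,249.4),ray(b,442.2,268.2));print(P,"bottom",P[2]-.01)
go(.517,-.266,.198)
im=a["color"].astype(int).sum(2)//3
for x in(147,148,149):print(x,im[240:262,x].tolist())
for y in(244,246,248,250):print(y,im[y,136:160].tolist())
E
```

```text
[ 0.51647542 -0.26844495  0.13154715] bottom 0.1215471453918253
t 12.13 pos [ 0.5179 -0.2668  0.2164] toolx yaw 62.77 z [ 0.0016 -0.0013 -1.    ] w 0.0193 F [ 0.4  0.2 -0.3] q [-0.61  0.32  0.08  1.33 -0.    1.43] units [ 0.007 -0.031  0.46 ]
147 [177, 177, 184, 195, 197, 196, 200, 209, 215, 221, 229, 233, 231, 219, 224, 229, 230, 230, 230, 230, 230, 230]
148 [175, 179, 186, 198, 194, 193, 201, 211, 217, 224, 233, 236, 232, 221, 224, 229, 231, 230, 230, 230, 231, 230]
149 [171, 177, 192, 195, 188, 191, 200, 209, 216, 227, 233, 234, 230, 217, 223, 229, 229, 230, 230, 230, 231, 230]
244 [175, 174, 175, 177, 175, 175, 178, 185, 194, 200, 200, 197, 194, 188, 178, 173, 168, 173, 176, 177, 176, 177, 177, 175]
246 [215, 221, 218, 210, 198, 187, 184, 185, 190, 196, 199, 200, 201, 200, 196, 190, 180, 172, 173, 177, 176, 177, 176, 176]
248 [176, 177, 177, 173, 172, 168, 173, 184, 196, 205, 212, 215, 217, 216, 212, 206, 199, 193, 194, 203, 203, 202, 199, 197]
250 [173, 172, 172, 174, 174, 174, 175, 184, 199, 211, 221, 229, 233, 233, 231, 227, 216, 206, 219, 228, 228, 228, 228, 227]
```

```bash
python3 -m jog '[10,0,-0.03,0.1,0,0,0,10,0,0,0.15,0,0,0,10,0,0,0.13,0,0,0,10,0,0,0.05,0,0,0,10,0,0,0,0,0,0,10,0,0,0,0,0,0,10,0,0,0,0,0,0,10,0,0,0,0,0,0]'
python3 - <<'E'
from h import *
go(.517,-.267,.199)
a=bot.camera("scene");b=bot.camera("top");np.save("cams5.npy",[a,b],allow_pickle=True)
p=bot.observe()["eef_pos"]
for L in(.087,.090,.093):
    for c in(a,b):print(L,"sphere",proj(c,p-[0,0,L-.01]).round(1))
def crop(c,x,y,wd,h,s): return cv2.resize(c["color"][y:y+h,x:x+wd,::-1],None,fx=s,fy=s,interpolation=cv2.INTER_CUBIC)
cv2.imwrite("pics/m6.png",np.hstack([crop(a,105,175,80,115,5),crop(b,405,215,75,115,5)]))
E
```

```text
time: 12.8
eef_pos: [0.5165, -0.266, 0.1983]
tcp_rot: [0.854, 0.521, 0.0, 0.0]
force: [0.8, 0.5, 0.6]
width: 0.0192
finger_force: 29.4
t 12.8 pos [ 0.5165 -0.266   0.1983] toolx yaw 62.77 z [ 4.e-04 -4.e-04 -1.e+00] w 0.0192 F [0.8 0.5 0.6] q [-0.61  0.33  0.04  1.28 -0.    1.43] units [-0.017  0.023 -0.017]
0.087 sphere [151.7 253. ]
0.087 sphere [440.1 268.5]
0.09 sphere [152.2 254.1]
0.09 sphere [439.8 268.5]
0.093 sphere [152.6 255.2]
0.093 sphere [439.4 268.6]
```

View pics/m6.png

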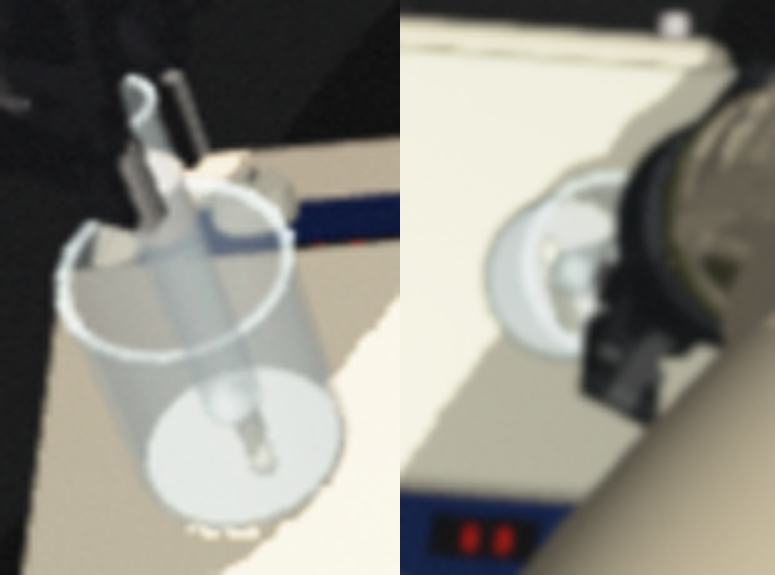

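The tube hangs in the middle with its round end at about (151.6,254.5), roughly 1 cm above the bar. The rim and beaker are where they were before.

```bash
python3 -c "
from h import *
go(.517,-.2665,.199);print(bot.hand_in())"
```

```text
t 12.9 pos [ 0.5165 -0.266   0.1983] toolx yaw 62.77 z [ 4.e-04 -4.e-04 -1.e+00] w 0.0191 F [ 0.6 -0.3 -0.1] q [-0.61  0.33  0.04  1.28 -0.    1.43] units [-0.006  0.018 -0.016]
the job is handed in; nothing more can be done
None
```

The long tube is held still and upright in the middle of the beaker, its round end about 1 cm above the stir bar by my image measurements; nothing was seen to shift, and the job was handed in at about 13 s.

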